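# Put the red polish back in the storage case

## Task

Open the polish case: lift its lid by the lip at the front and swing it all the way back until it rests on its stop, without flinging it. Then take the red polish from the bench and set it down, without dropping it, upright in the empty compartment of the case, and leave the lid open. Leave the other bottles and the things on the bench as they stand.

Things in the scene. Friction and masses are not known exactly. Their poses are not given: they have to be found in the camera images.
- red: the bottle to put away: round glass nail-polish bottle filled with red, about 55 g, standing on the bench in front of the case. Glass body 33 mm in diameter, 42 mm high; black cap 17 mm in diameter from 46 mm up to the top at 88 mm: grip it by the cap. Origin at the centre of its underside, z up its axis
- case: grey storage case, fixed to the bench, 170 mm deep (x) by 240 mm wide (y), walls 4 mm, rim 65 mm above the bench, 105 mm high with the lid shut. Origin at the centre of its footprint, z up; its front (lip side) faces its -x, roughly the robot's right; the hinge runs along y at x = +85 mm. A wire grip stands 12 mm out from each end wall
- lid (a joint): lid angle, rad: 0 shut, grows as the front rises, 1.9 (leaning back) on the stop lugs behind the case. 38 mm deep shell, clear top, open underside, 0.42 kg, not locked (both latches hang undone). Hinge damped, 0.15 N m s/rad: it balances at about 1.28 rad: let go below that it falls shut, beyond about 1.4 rad it sinks back onto its stop by itself within 1.5 s and stays
- lid_lip (a point): middle of the front edge of the lid's aluminium pull lip, on its underside. The lip is 120 mm wide, 5 mm thick, juts 26 mm from the case's front wall, underside 65.5 mm above the bench when shut; no other handle; the bench is clear for 150 mm in front. The point turns with the lid: x from lip to hinge, z out of the lid's top; 196 mm from the hinge axis
- lid_hinge (a point): middle of the lid's hinge axis, on top of the case's back wall, 65.5 mm above the bench; it turns with the lid, y along the axis
- swatch: flat red colour spot 48 mm across on the floor of the one empty compartment, at its centre, 8 mm above the bench; axes as the case's. The case has six compartments, each about 80 mm (x) by 76 mm (y), centred at x = -41 and +41 mm, y = -78, 0 and +78 mm in the case's frame, with white dividers 45 mm above the bench
- pink: round glass nail-polish bottle, pink, with a black cap, same shape and size as the red one; origin at the centre of its underside, z up its axis. Stands in one of the other five compartments of the case
- navy: round glass nail-polish bottle, navy, with a black cap, same shape and size as the red one; origin at the centre of its underside, z up its axis. Stands in one of the other five compartments of the case
- lilac: round glass nail-polish bottle, lilac, with a black cap, same shape and size as the red one; origin at the centre of its underside, z up its axis. Stands in one of the other five compartments of the case
- yellow: round glass nail-polish bottle, yellow, with a black cap, same shape and size as the red one; origin at the centre of its underside, z up its axis. Stands in one of the other five compartments of the case
- white: round glass nail-polish bottle, white, with a black cap, same shape and size as the red one; origin at the centre of its underside, z up its axis. Stands in one of the other five compartments of the case
- green: round glass nail-polish bottle, green, with a black cap, same shape and size as the red one; origin at the centre of its underside, z up its axis. Stands on the bench 80 mm or more from the red one
- carton: small closed cardboard carton, 70 x 100 x 50 mm high, on the bench at the robot's right; origin at the centre of its underside
- tape: roll of brown packing tape lying flat, 100 mm across, 48 mm high, on the bench behind the case; origin at the centre of its underside

How it is judged:
By the outcome, as a careful person would: the job done as asked, in the order asked, and still so for the second after the job is handed in, with the robot touching nothing.
It also fails if it takes over 70 s, if anything falls off the work surface, if the arm or the gripper's body presses on something with over 40 N, if the wrist force passes 120 N, or if a joint passes its speed limit or range.

## Robot

A 6-joint arm with a two-finger parallel gripper is mounted at the origin on the work surface. World frame = base frame: x ahead of the robot, y to its left, z up, the work surface at z = 0. Lengths are in m, angles in degrees, forces in N, time in s.
With the tool pointing down it reaches from about 0.35 to 0.85 m from the base axis. Payload 8.1 kg.
Tool frame: the origin (TCP) lies on the front face of the gripper's body, between the roots of the fingers; the fingertips stand 84 mm ahead of it and the grasp point (between the pads) lies 65 mm ahead of it; z points along the fingers, y is the direction in which the jaws open and shut (so a half turn about z gives the same grasp; the last joint's range is limited). The gripper opens to 93 mm and grips with 3 to 60 N. Pads are 15 mm wide; open, the fingers measure 128 mm over their backs; the gripper's body (75 mm by 188 mm) begins 65 mm behind the grasp point.
Start: joints at [66.096, 7.471, 85.268, -0, 87.261, -4.893], TCP at [0.195, 0.567, 0.303] pointing down, gripper open.
Joint ranges: [-169.43, 169.43], [-51.17, 129.36], [1.28, 143.12], [-76.62, 256.62], [0, 156.53], [-152.29, 152.29]. Speed limits (degrees/s): [136.94, 136.94, 159.86, 180, 180, 180].

## Interface

Orientations are given as [roll, pitch, yaw] about the fixed x, y, z axes, in that order (R = Rz(yaw) Ry(pitch) Rx(roll)).
In Python, from plant import status, grab_frame, get_calibration, order, spotter gives the robot as it stands.
- The arm moves only by the tool servo_tool, never from a script. Its argument "motion" is a list of rows, each an object with "linear": the shift along the world's x, y, z in cm, a list of three; "turn": the turn about the world's z in rad. In form: [{"linear": [dx, dy, dz], "turn": turn}, ...]. A call has 1 to 10 rows; each row shifts and turns the pose as measured when the row begins; what a row does not reach is not made up. A row lasts 1/10 s, in which the tool goes at most 50 mm and 8.59 degrees, less where a joint would pass 70% of its speed; a pose out of reach is approached as far as the arm can. A call with a gripper value outside its range is refused whole. "jaw" is the closure, from 0 (fully open) to 1 (shut), set as the call begins (left out, the last holds). The fingers move at their own pace and stop on an object; the grip force is fixed at half the most. Time passes only in rows, so rows that do not move let the fingers close. It gives the time, the measured TCP pose, the force and the opening at its end, in the units of the state.
- status.state(): the state, without advancing time (a new reading comes with each control period).
- grab_frame(name): name is "scene" or "top" or "wrist"; returns (picture, depth): 480x640x3 uint8, blue, green, red; 480x640 float32, m along the optical axis (not along the pixel's ray), 0 where there is no reading.
- get_calibration(name): a dict with "intrinsics" (3x3 intrinsics, pixels), "eye" and "rotation" of the camera in the world. Camera axes: x right, y up, looking along -z (the intrinsics and any distortion apply to the point x, -y, -z); pixel columns grow to the right and rows downward; lengths in m; the calibration is good to about 2 mm. A picture is of the moment at which its call begins: read the wrist's pose just before it. get_calibration takes no time and is no camera call; for the wrist camera it gives the pose at the moment of the call.
- order.close_job(): hands the job in, once; it reports no verdict.
Trained networks look in the newest picture that a camera, given by its name, has taken for a name from the list of things; names that differ only in an ending like _2 or _b are one class to them, and where a whole thing is asked for, a point or a joint stands for the part that bears it (a point fixed in the world has none). Each returns a list of dicts, best first, with "confidence" (0 to 1); they miss things now and then, are a little off and sometimes report something else, mostly with a low value. They report only what shows in the picture. A call takes as long as a camera call.
- spotter.boxes_of(query, camera): "box" ([left, top, right, bottom] in pixels, round what is visible of it).
- spotter.silhouettes(query, camera): "pixels" (480x640 bool, what is visible of it) and "box" ([left, top, right, bottom] in pixels, round what is visible of it).
- spotter.landmark_of(query, camera): "location" ([column, row] in pixels: a listed point, or the origin of a listed thing).
The state is a dict: "t": time; "joints": joint angles; "joint_velocities": joint speeds; "effort": joint torques, N m; "position": TCP position; "tool_rot": TCP orientation; "wrist_force": force on the tool from outside, world axes, zero at the start; "ft_torque": the same for the moment, N m; "grip_width": finger opening in m.
Only numpy, scipy, OpenCV 4.12 (cv2) and the standard library are available. Lean on these libraries where they do the work, as an engineer would, in place of code of your own. Each camera call takes 0.05 s, during which the arm holds its last target.

## Working session

There is one attempt and no reset: what is moved stays moved. The work goes in short steps, Python scripts to look and compute and a tool call to move; the robot and the scene stay as the last step left them, time stands still between calls to the robot, and variables do not carry over. Pictures are saved under pics/ and viewed, and the job is handed in when it is done.

Besides the shell and the picture viewer there is one more tool, called after "Call:" by a JSON object that holds its "fn" and its "kwargs". servo_tool: Moves the arm, as the interface text tells. Its arguments: {"type":"object","properties":{"motion":{"type":"array","items":{"type":"object","properties":{"linear":{"type":"array","items":{"type":"number"}},"turn":{"type":"number"}}}},"jaw":{"type":"number"}},"required":["motion"]}

```bash
ls; mkdir -p pics; cat > h.py <<'E'
import numpy as np, cv2
from plant import status, grab_frame, get_calibration, order, spotter
def pix2world(cam,u,v,d):
    c=get_calibration(cam);K=np.array(c["intrinsics"]);R=np.array(c["rotation"]);e=np.array(c["eye"])
    x=(u-K[0,2])/K[0,0]*d;y=(v-K[1,2])/K[1,1]*d
    return R@np.array([x,-y,-d])+e
def ray_z(cam,u,v,z):
    a=pix2world(cam,u,v,1.0);e=np.array(get_calibration(cam)["eye"])
    return e+(a-e)*(z-e[2])/(a-e)[2]
E
python3 - <<'E'
from h import *
print(status.state())
for n in("scene","top"):
    p,d=grab_frame(n);cv2.imwrite(f"pics/{n}1.png",p);np.save(f"{n}1.npy",d)
    c=get_calibration(n);print(n,c)
E
```

```text
pics
{'t': 0.0, 'joints': array([ 6.60964583e+01,  7.51443095e+00,  8.53284357e+01, -6.18897573e-04,
        8.72611155e+01, -4.89375902e+00]), 'joint_velocities': array([ 0.01931479, -0.09050232,  0.06201913,  0.02140785, -0.09650788,
       -0.04908165]), 'effort': array([-1.86893344e-04, -5.59864175e+01, -4.91740751e+01,  7.66882603e-02,
        3.60034034e-02, -1.67413727e-04]), 'position': array([0.19526002, 0.5669059 , 0.30170245]), 'tool_rot': array([-1.79896344e+02, -8.25465885e-03,  1.60990240e+02]), 'wrist_force': array([ 0.90137522, -0.70393008,  0.00371881]), 'ft_torque': array([-0.01749636, -0.00844439, -0.01073033]), 'grip_width': 0.09305832709712328}
scene {'intrinsics': array([[617.13700898,   0.        , 304.47762704],
       [  0.        , 617.13700898, 232.08339774],
       [  0.        ,   0.        ,   1.        ]]), 'eye': array([1.64633869, 0.040137  , 0.95323305]), 'rotation': array([50.65327973, -0.7345552 , 92.5052896 ])}
top {'intrinsics': array([[498.31407056,   0.        , 329.51243152],
       [  0.        , 498.31407056, 240.34992719],
       [  0.        ,   0.        ,   1.        ]]), 'eye': array([0.44012084, 0.01084105, 1.2777102 ]), 'rotation': array([  5.6567145 ,  -1.47623044, -90.7392075 ])}
```

```bash
cat > h.py <<'E'
import numpy as np, cv2
from scipy.spatial.transform import Rotation as Ro
from plant import status, grab_frame, get_calibration, order, spotter
def pix2world(cam,u,v,d):
    c=get_calibration(cam);K=np.array(c["intrinsics"]);R=Ro.from_euler('xyz',c["rotation"],degrees=True).as_matrix();e=np.array(c["eye"])
    u,v,d=np.asarray(u,float),np.asarray(v,float),np.asarray(d,float)
    x=(u-K[0,2])/K[0,0]*d;y=(v-K[1,2])/K[1,1]*d
    return np.stack([x,-y,-d],-1)@R.T+e
def ray_z(cam,u,v,z):
    a=pix2world(cam,u,v,1.0);e=np.array(get_calibration(cam)["eye"])
    return e+(a-e)*(z-e[2])/(a-e)[2]
E
python3 - <<'E'
from h import *
np.set_printoptions(precision=4,suppress=True)
for q,cam in (("red","top"),("red","scene"),("green","top"),("carton","top"),("tape","top"),("case","top"),("lid_lip","top"),("lid_lip","scene"),("lid_hinge","top"),("swatch","top")):
    D=np.load(cam+"1.npy")
    for r in spotter.landmark_of(q,cam)[:2]:
        u,v=r["location"];z={"lid_lip":.0655,"lid_hinge":.0655,"swatch":.008}.get(q,0)
        print(q,cam,round(r["confidence"],2),u,v,ray_z(cam,u,v,z),"depthpt",pix2world(cam,u,v,D[int(v),int(u)]))
E
```

```text
red top 0.44 449.0 290.5 [ 0.4337 -0.329   0.    ] depthpt [ 0.4339 -0.317   0.045 ]
red scene 0.76 173.9 213.6 [ 0.4303 -0.3299  0.    ] depthpt [ 0.4488 -0.3243  0.0145]
red scene 0.59 344.3 254.0 [0.5594 0.098  0.    ] depthpt [0.676  0.0918 0.1023]
green top 0.55 415.2 229.6 [ 0.592  -0.2465  0.    ] depthpt [ 0.5867 -0.2375  0.0443]
tape top 0.71 145.8 232.7 [0.5908 0.4459 0.    ] depthpt [ 0.591   0.4464 -0.0016]
case top 0.97 281.6 236.3 [0.578  0.0995 0.    ] depthpt [0.567  0.0924 0.1025]
lid_lip top 0.77 323.6 242.6 [ 0.5544 -0.0074  0.0655] depthpt [ 0.554  -0.0074  0.0702]
lid_lip scene 0.63 298.0 227.8 [ 0.5494 -0.0113  0.0655] depthpt [ 0.5548 -0.011   0.0698]
```

View pics/scene1.png

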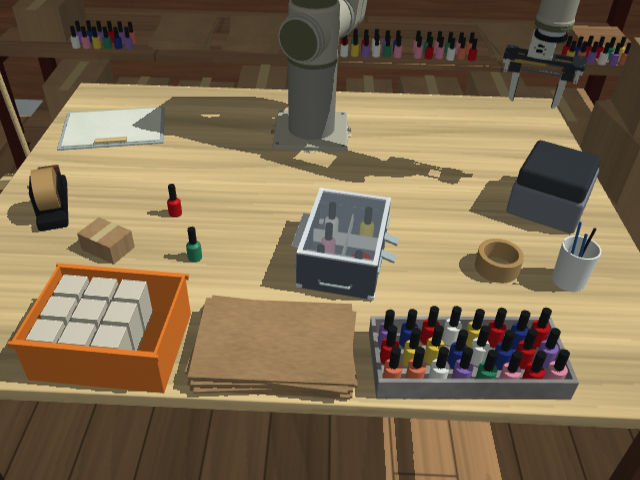

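View pics/top1.png

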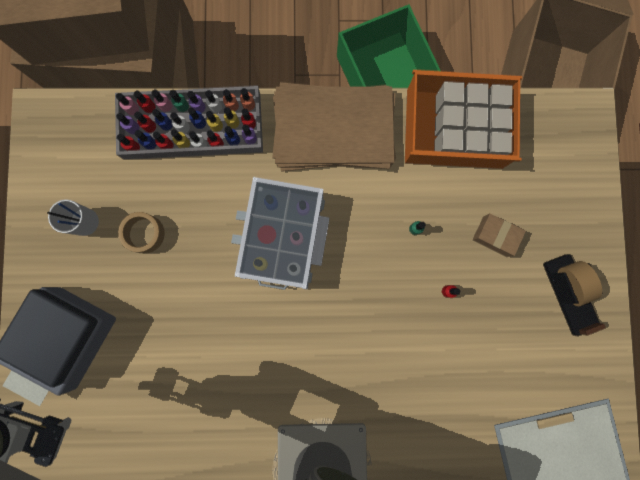

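```bash
python3 - <<'E'
from h import *
np.set_printoptions(precision=4,suppress=True)
D=np.load("top1.npy");p=cv2.imread("pics/top1.png")
cv2.imwrite("pics/crop1.png",cv2.resize(p[165:305,220:345],None,fx=4.5,fy=4.2,interpolation=cv2.INTER_CUBIC)[:600])
uu,vv=np.meshgrid(np.arange(640),np.arange(480))
P=pix2world("top",uu,vv,D)
roi=(uu>225)&(uu<345)&(vv>165)&(vv<305)
m=roi&(P[...,2]>.095)&(P[...,2]<.115)
q=P[m]; print(m.sum(),q[:,2].mean())
r=cv2.minAreaRect((q[:,:2]*1000).astype(np.float32));print(r, cv2.boxPoints(r))
m2=roi&(P[...,2]>.06)&(P[...,2]<.08); q=P[m2&(uu>300)];print(len(q),q.mean(0));print(cv2.minAreaRect((q[:,:2]*1000).astype(np.float32)))
# red & green caps
for n,(u0,v0) in dict(red=(452,291),green=(420,228)).items():
    w=(abs(uu-u0)<16)&(abs(vv-v0)<14)&(P[...,2]>.075)&(P[...,2]<.1)
    print(n,w.sum(),P[w].mean(0),P[w][:,2].max())
S=np.load("scene1.npy");Q=pix2world("scene",uu,vv,S)
for n,(u0,v0) in dict(red=(173,200),green=(194,245)).items():
    w=(abs(uu-u0)<16)&(abs(vv-v0)<28)&(Q[...,2]>.05)&(Q[...,2]<.1)
    print(n,w.sum(),Q[w].mean(0),Q[w][:,2].max())
g,d=grab_frame("wrist");cv2.imwrite("pics/wrist1.png",g)
E
```

```text
7262 0.10437553414630656
((577.28515625, 98.47362518310547), (170.38436889648438, 239.96726989746094), 79.74047088623047) [[444.0466  36.0135]
 [680.1771  -6.7264]
 [710.5237 160.9337]
 [474.3932 203.6736]]
530 [0.5594 0.0022 0.071 ]
((561.05615234375, 1.7102546691894531), (26.03143310546875, 217.13331604003906), 79.72406768798828)
red 45 [ 0.4327 -0.322   0.0868] 0.0939775335152877
green 43 [ 0.5931 -0.2445  0.0869] 0.09195596856882027
red 109 [ 0.4367 -0.3248  0.0724] 0.0910258042962363
green 128 [ 0.5987 -0.2463  0.0723] 0.09158248651692069
```

View pics/crop1.png

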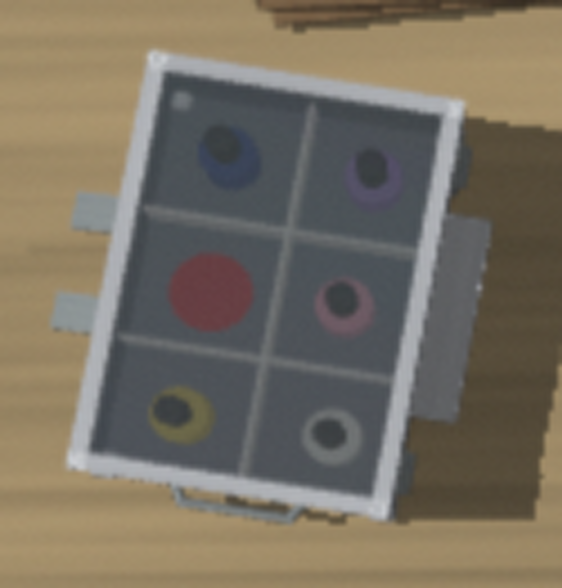

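View pics/wrist1.png

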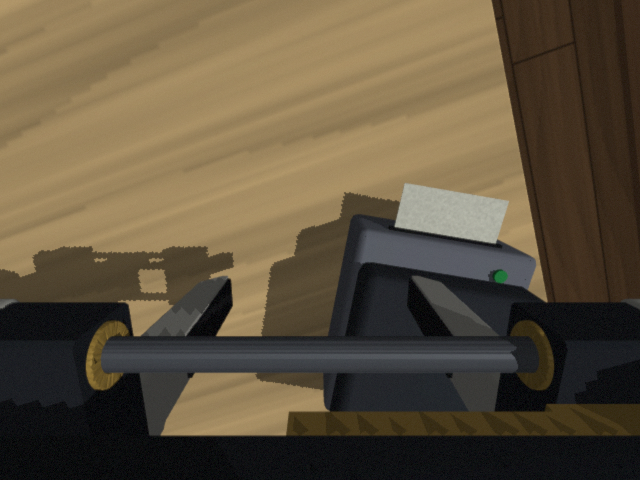

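Call:
{"fn": "servo_tool", "kwargs": {"motion": [{"linear": [2.2, -3.8, 0], "turn": -0.14}, {"linear": [2.2, -3.8, 0], "turn": -0.14}, {"linear": [2.2, -3.8, 0], "turn": -0.14}, {"linear": [2.2, -3.8, 0], "turn": -0.14}, {"linear": [2.2, -3.8, 0], "turn": -0.14}, {"linear": [2.2, -3.8, 0], "turn": -0.14}, {"linear": [2.2, -3.8, 0], "turn": -0.14}, {"linear": [2.2, -3.8, 0], "turn": -0.14}, {"linear": [2.2, -3.8, 0], "turn": -0.14}, {"linear": [2.2, -3.8, 0], "turn": -0.14}], "jaw": 0.4}}

```text
t: 1.65
position: [0.4175, 0.1766, 0.303]
tool_rot: [179.7, -0.2, 78.3]
wrist_force: [0.3, 0.1, 0.2]
grip_width: 0.0559
```

Call:
{"fn": "servo_tool", "kwargs": {"motion": [{"linear": [2.2, -3.8, 0], "turn": 0.01}, {"linear": [2.2, -3.8, 0], "turn": 0.01}, {"linear": [2.2, -3.8, 0], "turn": 0.005}, {"linear": [2.2, -3.8, 0], "turn": 0}, {"linear": [2.2, -3.8, 0], "turn": 0}, {"linear": [2.2, -3.6, 0], "turn": 0}, {"linear": [0, 0, -3.5], "turn": 0}, {"linear": [0, 0, -3.5], "turn": 0}, {"linear": [0, 0, -3.5], "turn": 0}, {"linear": [0, 0, -3.0], "turn": 0}]}}

```text
t: 2.65
position: [0.559, -0.0687, 0.1729]
tool_rot: [178.6, -0.2, 78.8]
wrist_force: [0.2, 0.4, -0.3]
grip_width: 0.0556
```

```bash
cat >> h.py <<'E'
C=np.array([.5773,.0985]);CX=np.array([.178,.984]);CY=np.array([-.984,.178])
def cf(p): d=np.array(p[:2])-C; return np.array([d@CX,d@CY,p[2]])*1000
E
python3 - <<'E'
from h import *
s=status.state();print(s['position'],s['tool_rot'],cf(s['position']),s['wrist_force'])
p,d=grab_frame("scene");cv2.imwrite("pics/scene2.png",p[120:360,180:460].repeat(2,0).repeat(2,1))
E
```

```text
[ 0.55901226 -0.06866505  0.17294817] [ 1.78590090e+02 -1.72912624e-01  7.88421032e+01] [-167.74563049  -11.76024677  172.94816812] [ 0.17524084  0.35052246 -0.29339705]
```

View pics/scene2.png

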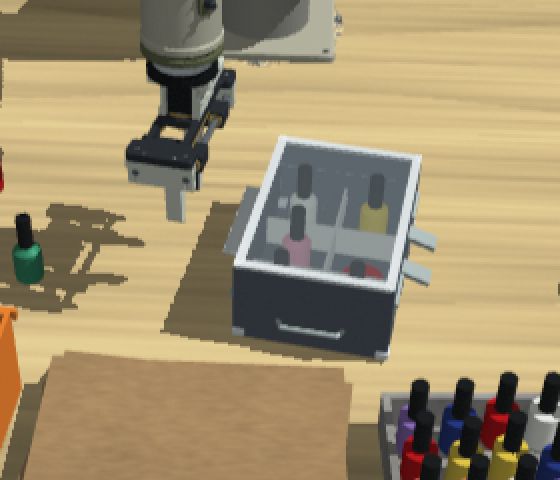

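Call:
{"fn": "servo_tool", "kwargs": {"motion": [{"linear": [0, 0, -2.5], "turn": 0.01}, {"linear": [0, 0, -2.4], "turn": 0.005}, {"linear": [-0.1, 1, 0], "turn": 0}, {"linear": [-0.2, 1, 0], "turn": 0}, {"linear": [-0.2, 1, 0], "turn": 0}, {"linear": [0, 0.6, 0], "turn": 0}, {"linear": [0, 0, 0], "turn": 0}]}}

```text
t: 3.4
position: [0.5527, -0.0283, 0.1229]
tool_rot: [178.8, -0.2, 79.7]
wrist_force: [-0.0, 0.5, -0.6]
grip_width: 0.0558
```

```bash
python3 - <<'E'
from h import *
s=status.state();print(s['position'],s['tool_rot'],cf(s['position']),s['wrist_force'])
E
```

```text
[ 0.55266761 -0.0282756   0.12285467] [178.80656739  -0.21360557  79.7470209 ] [-129.131757      1.67221341  122.85466707] [-0.03620752  0.4659482  -0.56537548]
```

Call:
{"fn": "servo_tool", "kwargs": {"motion": [{"linear": [0.1, 0.7, 0], "turn": 0}, {"linear": [0.03, 0.2, 0], "turn": 0}, {"linear": [0.03, 0.2, 0], "turn": 0}, {"linear": [0.03, 0.2, 0], "turn": 0}]}}

```text
t: 3.8
position: [0.5544, -0.0209, 0.1247]
tool_rot: [178.7, 0.6, 79.7]
wrist_force: [-2.4, -10.0, -2.4]
grip_width: 0.056
```

Call:
{"fn": "servo_tool", "kwargs": {"motion": [{"linear": [0.05, 0.25, 0.4], "turn": 0}, {"linear": [0.05, 0.25, 0.4], "turn": 0}, {"linear": [0.05, 0.25, 0.4], "turn": 0}]}}

```text
t: 4.1
position: [0.5547, -0.0197, 0.1365]
tool_rot: [178.8, 1.3, 79.7]
wrist_force: [-2.8, -10.8, -1.4]
grip_width: 0.0558
```

```bash
python3 - <<'E'
from h import *
s=status.state();print(s['position'],s['tool_rot'],cf(s['position']),s['wrist_force'])
p,d=grab_frame("scene");cv2.imwrite("pics/scene3.png",p[120:360,180:460].repeat(2,0).repeat(2,1))
E
```

```text
[ 0.55465967 -0.01971684  0.1364605 ] [178.79128824   1.28643786  79.6540802 ] [-120.35534521    1.2354912   136.46050207] [ -2.84066277 -10.78209502  -1.44191736]
```

View pics/scene3.png

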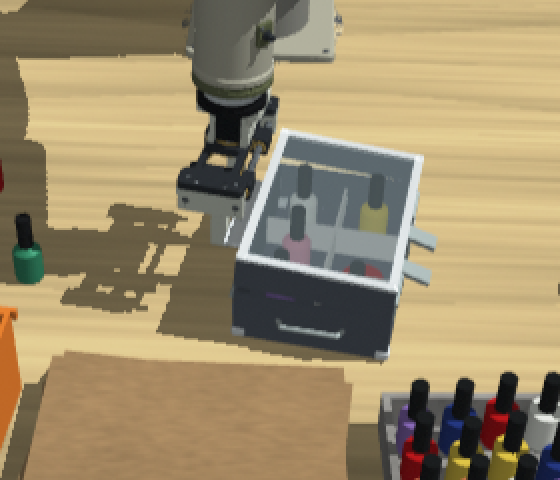

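Call:
{"fn": "servo_tool", "kwargs": {"motion": [{"linear": [0.05, 0.28, 0.6], "turn": 0}, {"linear": [0.05, 0.3, 0.6], "turn": 0}, {"linear": [0.06, 0.33, 0.6], "turn": 0}, {"linear": [0.06, 0.35, 0.6], "turn": 0}, {"linear": [0.07, 0.37, 0.6], "turn": 0}]}}

```text
t: 4.65
position: [0.5559, -0.0138, 0.1683]
tool_rot: [178.9, 2.5, 79.5]
wrist_force: [-3.0, -10.9, -0.3]
grip_width: 0.0563
```

```bash
python3 - <<'E'
from h import *
s=status.state();print(s['position'],s['tool_rot'],cf(s['position']),s['wrist_force'])
p,d=grab_frame("scene");cv2.imwrite("pics/scene4.png",p[120:360,180:460].repeat(2,0).repeat(2,1))
E
```

```text
[ 0.55585859 -0.01378943  0.16834151] [178.90125931   2.51486417  79.48577786] [-114.3093739     1.11082664  168.34151416] [ -2.99383287 -10.86893518  -0.27119477]
```

View pics/scene4.png

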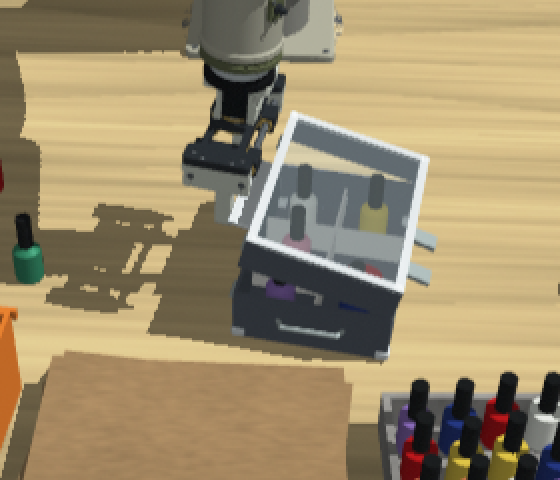

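Call:
{"fn": "servo_tool", "kwargs": {"motion": [{"linear": [0.09, 0.47, 0.97], "turn": 0}, {"linear": [0.1, 0.52, 0.95], "turn": 0}, {"linear": [0.11, 0.57, 0.94], "turn": 0}, {"linear": [0.11, 0.6, 0.92], "turn": 0}, {"linear": [0.12, 0.64, 0.9], "turn": 0}, {"linear": [0.12, 0.66, 0.87], "turn": 0}]}}

```text
t: 5.3
position: [0.5607, 0.0119, 0.2285]
tool_rot: [179.0, 3.7, 79.2]
wrist_force: [-3.2, -5.6, 1.8]
grip_width: 0.056
```

```bash
python3 - <<'E'
from h import *
s=status.state();print(s['position'],s['tool_rot'],cf(s['position']),s['wrist_force'])
p,d=grab_frame("scene");cv2.imwrite("pics/scene5.png",p[120:360,180:460].repeat(2,0).repeat(2,1))
E
```

```text
[0.56065831 0.01185147 0.22852727] [179.01392219   3.68372861  79.19662289] [-88.22436942   0.951984   228.52726604] [-3.20403284 -5.62494372  1.81203959]
```

View pics/scene5.png

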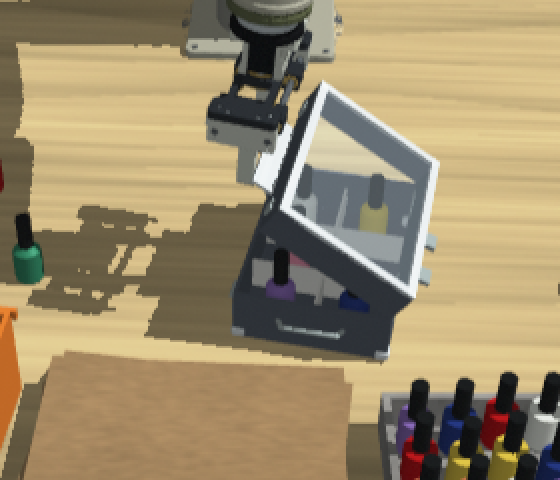

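Call:
{"fn": "servo_tool", "kwargs": {"motion": [{"linear": [0.15, 0.87, 1.05], "turn": 0}, {"linear": [0.16, 0.93, 1.0], "turn": 0}, {"linear": [0.17, 0.98, 0.96], "turn": 0}, {"linear": [0.18, 1.04, 0.92], "turn": 0}, {"linear": [0.19, 1.08, 0.87], "turn": 0}, {"linear": [0.2, 1.12, 0.8], "turn": 0}]}}

```text
t: 5.95
position: [0.572, 0.0723, 0.2901]
tool_rot: [178.8, 4.0, 79.0]
wrist_force: [-0.1, -0.3, -0.9]
grip_width: 0.0558
```

```bash
python3 - <<'E'
from h import *
s=status.state();print(s['position'],s['tool_rot'],cf(s['position']),s['wrist_force'])
p,d=grab_frame("scene");cv2.imwrite("pics/scene6.png",p[120:360,180:460].repeat(2,0).repeat(2,1))
E
```

```text
[0.571986   0.07232674 0.29007063] [178.84206639   3.95036507  78.98926546] [-26.70037655   0.57014017 290.07063305] [-0.08027193 -0.25479164 -0.87307945]
```

View pics/scene6.png

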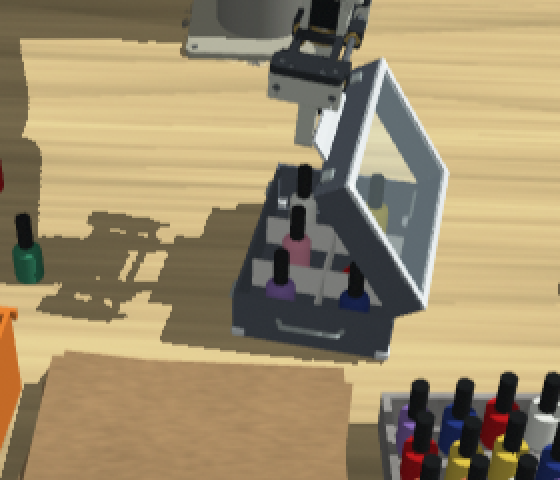

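Call:
{"fn": "servo_tool", "kwargs": {"motion": [{"linear": [0.2, 1.2, 0.75], "turn": 0}, {"linear": [0.2, 1.2, 0.65], "turn": 0}, {"linear": [0.2, 1.2, 0.6], "turn": 0}, {"linear": [0.2, 1.2, 0.5], "turn": 0}, {"linear": [0.2, 1.2, 0.4], "turn": 0}]}}

```text
t: 6.5
position: [0.5833, 0.1396, 0.3222]
tool_rot: [178.8, 3.8, 79.1]
wrist_force: [0.5, -0.0, 0.2]
grip_width: 0.0554
```

```bash
python3 - <<'E'
from h import *
s=status.state();print(s['position'],s['tool_rot'],cf(s['position']),s['wrist_force'])
p,d=grab_frame("scene");cv2.imwrite("pics/scene7.png",p[120:360,180:460].repeat(2,0).repeat(2,1))
E
```

```text
[0.58331418 0.13958101 0.32221332] [178.75971027   3.80835448  79.06245184] [ 41.4942366    1.39446552 322.21331865] [ 0.49621918 -0.0275778   0.22452682]
```

View pics/scene7.png

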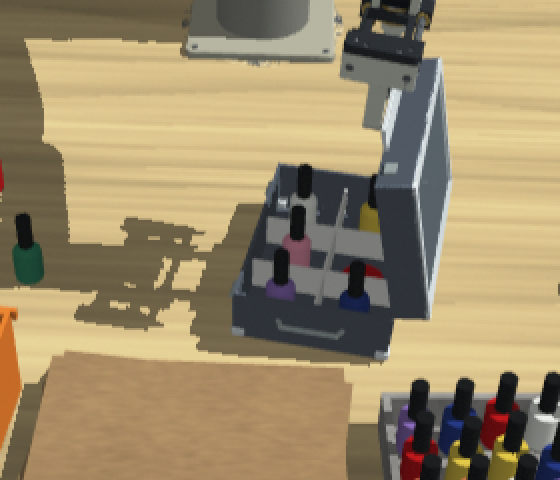

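Call:
{"fn": "servo_tool", "kwargs": {"motion": [{"linear": [0.2, 1.0, 0.1], "turn": 0}, {"linear": [0.2, 1.0, 0.1], "turn": 0}, {"linear": [0.2, 1.0, 0], "turn": 0}, {"linear": [0.2, 1.0, 0], "turn": 0}, {"linear": [0.2, 1.0, 0], "turn": 0}]}}

```text
t: 7.05
position: [0.5942, 0.1953, 0.3244]
tool_rot: [178.8, 3.7, 79.1]
wrist_force: [-0.2, 0.1, -0.3]
grip_width: 0.056
```

```bash
python3 - <<'E'
from h import *
s=status.state();print(s['position'],s['tool_rot'],cf(s['position']),s['wrist_force'])
p,d=grab_frame("scene");cv2.imwrite("pics/scene8.png",p[100:340,180:460].repeat(2,0).repeat(2,1))
E
```

```text
[0.59417281 0.19531305 0.32441587] [178.76339941   3.74013413  79.11114016] [ 98.2674024    0.62988268 324.41586805] [-0.20463386  0.07223976 -0.31726904]
```

View pics/scene8.png

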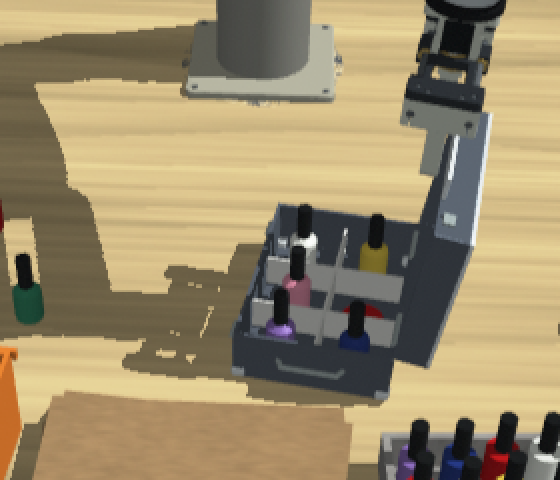

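Call:
{"fn": "servo_tool", "kwargs": {"motion": [{"linear": [0, 0, 0], "turn": 0}, {"linear": [0, 0, 0], "turn": 0}, {"linear": [0, 0, 0], "turn": 0}, {"linear": [-0.4, -2, 0], "turn": 0}, {"linear": [-0.5, -3, 0], "turn": 0}, {"linear": [-0.5, -3, 0], "turn": 0}, {"linear": [-1, -4, 0], "turn": 0}, {"linear": [-1, -4, 0], "turn": 0}]}}

```text
t: 7.9
position: [0.5587, 0.0351, 0.3233]
tool_rot: [178.8, 3.7, 79.5]
wrist_force: [0.4, -0.8, -0.1]
grip_width: 0.0557
```

```bash
python3 - <<'E'
from h import *
np.set_printoptions(precision=4,suppress=True)
s=status.state();print(s['position'],s['tool_rot'],cf(s['position']),s['wrist_force'])
p,d=grab_frame("scene");cv2.imwrite("pics/scene9.png",p[100:340,180:460].repeat(2,0).repeat(2,1))
for r in spotter.landmark_of("lid_lip","scene")[:1]:
    u,v=r["location"];w=pix2world("scene",u,v,d[int(v),int(u)]);print(r["confidence"],u,v,cf(w))
p,d=grab_frame("top");cv2.imwrite("pics/top2.png",p)
for r in spotter.landmark_of("swatch","top")[:1]:
    u,v=r["location"];w=ray_z("top",u,v,.008);print(r["confidence"],u,v,w,cf(w))
for q in ("red",):
  for r in spotter.boxes_of(q,"top")[:3]: print(r)
E
```

```text
[0.5587 0.0351 0.3233] [178.8068   3.6895  79.4999] [-65.6645   7.0354 323.3033] [ 0.365  -0.7706 -0.1384]
0.64 421.7 177.4 [144.4352  20.2431 238.3206]
0.57 261.6 234.7 [0.5818 0.1499 0.008 ] [51.368   4.7215  8.    ]
{'box': [442.5, 287.5, 460.3, 298.0], 'confidence': 0.53}
```

View pics/scene9.png

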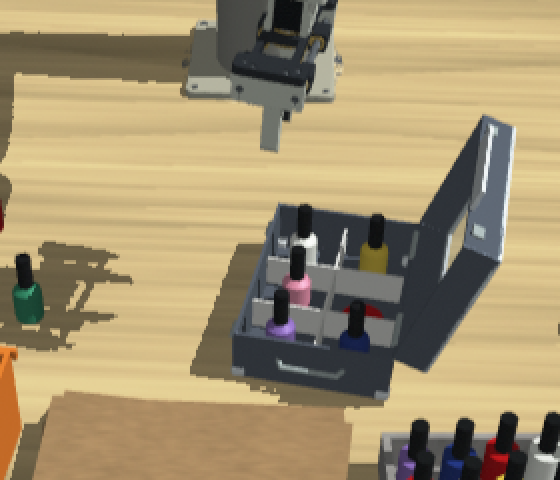

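View pics/top2.png

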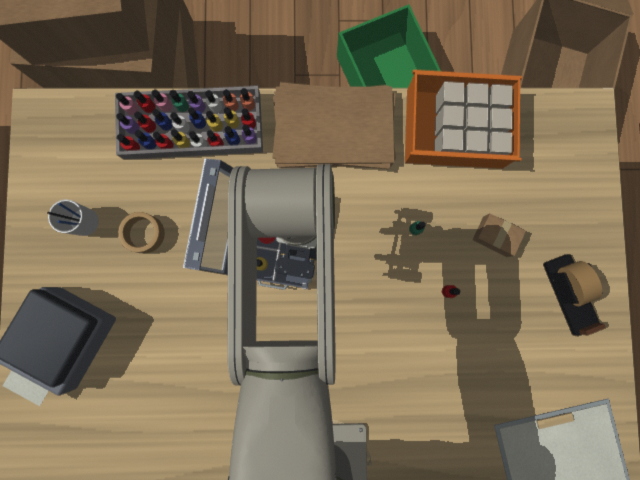

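Call:
{"fn": "servo_tool", "kwargs": {"motion": [{"linear": [-2.3, -3.6, 0], "turn": 0}, {"linear": [-2.3, -3.6, 0], "turn": 0}, {"linear": [-2.3, -3.6, 0], "turn": 0}, {"linear": [-2.3, -3.6, -2], "turn": 0}, {"linear": [-2.3, -3.6, -2], "turn": 0}, {"linear": [-2.3, -3.6, -2], "turn": 0}, {"linear": [0, 0, -4], "turn": 0}, {"linear": [0, 0, -4], "turn": 0}, {"linear": [0, 0, -4], "turn": 0}, {"linear": [0, 0, -2], "turn": 0}], "jaw": 0.0}}

```text
t: 9.15
position: [0.4225, -0.1786, 0.1231]
tool_rot: [178.0, 3.7, 80.2]
wrist_force: [-0.3, -0.6, 1.3]
grip_width: 0.0929
```

```bash
cat >> h.py <<'E'
def st():
    s=status.state();R=Ro.from_euler('xyz',s['tool_rot'],degrees=True).as_matrix()
    print("t",round(s['t'],2),"tcp",s['position'].round(4),"rot",s['tool_rot'].round(2),"tip",(s['position']+.084*R[:,2]).round(4),"grasp",(s['position']+.065*R[:,2]).round(4),"zax",R[:,2].round(3),"jaw",R[:,1].round(3),"F",s['wrist_force'].round(1),"w",round(s['grip_width'],4))
    return s,R
E
python3 - <<'E'
from h import *
st()
E
```

```text
t 9.15 tcp [ 0.4225 -0.1786  0.1231] rot [177.95   3.71  80.23] tip [ 0.4245 -0.1844  0.0393] grasp [ 0.4241 -0.1831  0.0583] zax [ 0.024 -0.07  -0.997] jaw [ 0.985 -0.167  0.036] F [-0.3 -0.6  1.3] w 0.0929
```

```bash
python3 - <<'E'
from h import *
np.set_printoptions(precision=4,suppress=True)
uu,vv=np.meshgrid(np.arange(640),np.arange(480))
for cam,(u0,v0) in dict(top=(452,291),scene=(173,200)).items():
    P=pix2world(cam,uu,vv,np.load(cam+"1.npy"))
    w=(abs(uu-u0)<22)&(abs(vv-v0)<32)&(P[...,2]>.01)&(P[...,2]<.1)
    q=P[w]
    for lo,hi in((.01,.04),(.05,.083),(.083,.1)):
        k=q[(q[:,2]>lo)&(q[:,2]<hi)]
        if len(k): print(cam,lo,len(k),k.mean(0),k.min(0),k.max(0))
    k=q[q[:,2]<.1]
    # fit axis: body r=16.5 , cap 8.5
    from scipy.optimize import least_squares
    b=k[(k[:,2]>.012)&(k[:,2]<.038)];c=k[(k[:,2]>.05)&(k[:,2]<.083)]
    f=lambda x:np.r_[np.hypot(*(b[:,:2]-x).T)-.0165,np.hypot(*(c[:,:2]-x).T)-.0085]
    r=least_squares(f,[.432,-.327],loss='soft_l1',f_scale=.002);print(cam,r.x,np.abs(r.fun).mean())
E
```

```text
top 0.01 55 [ 0.4323 -0.3132  0.0286] [ 0.4174 -0.3337  0.0101] [ 0.4477 -0.3069  0.04  ]
top 0.05 24 [ 0.4329 -0.3176  0.0655] [ 0.4254 -0.3212  0.05  ] [ 0.44  -0.314  0.081]
top 0.083 40 [ 0.4325 -0.3226  0.088 ] [ 0.4256 -0.3305  0.0831] [ 0.4399 -0.3156  0.094 ]
top [ 0.4323 -0.3242] 0.0005571109939085078
scene 0.01 136 [ 0.4431 -0.3227  0.0253] [ 0.4243 -0.3423  0.0101] [ 0.4519 -0.3088  0.04  ]
scene 0.05 78 [ 0.4393 -0.3235  0.0664] [ 0.4265 -0.3343  0.0508] [ 0.5953 -0.2405  0.0828]
scene 0.083 65 [ 0.5165 -0.2857  0.0875] [ 0.4247 -0.3328  0.0833] [ 0.6023 -0.2397  0.0916]
scene [ 0.4312 -0.3261] 0.002601573470190844
```

Call:
{"fn": "servo_tool", "kwargs": {"motion": [{"linear": [0, 0, 4.5], "turn": 0}, {"linear": [0, 0, 4], "turn": 0}, {"linear": [0.2, -3.6, 0], "turn": 0}, {"linear": [0.2, -3.6, 0], "turn": 0}, {"linear": [0.2, -3.5, 0], "turn": 0}, {"linear": [0.2, -3.5, 0], "turn": 0}, {"linear": [0, 0, 0], "turn": 0}]}}

```text
t: 9.85
position: [0.433, -0.3168, 0.2049]
tool_rot: [178.6, 3.4, 81.2]
wrist_force: [-0.4, 0.7, 0.2]
grip_width: 0.093
```

```bash
python3 - <<'E'
from h import *
st()
p,d=grab_frame("wrist");cv2.imwrite("pics/wrist2.png",p)
E
```

```text
t 9.85 tcp [ 0.433  -0.3168  0.2049] rot [178.56   3.44  81.17] tip [ 0.4343 -0.3221  0.1211] grasp [ 0.434  -0.3209  0.14  ] zax [ 0.016 -0.063 -0.998] jaw [ 0.988 -0.152  0.025] F [-0.4  0.7  0.2] w 0.093
```

View pics/wrist2.png

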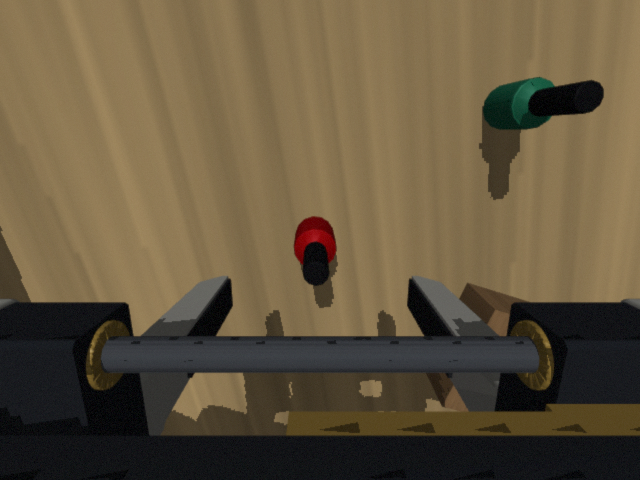

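Call:
{"fn": "servo_tool", "kwargs": {"motion": [{"linear": [-0.1, -0.3, -2.5], "turn": 0}, {"linear": [0, -0.1, -2.5], "turn": 0}, {"linear": [0, 0, -1.8], "turn": 0}, {"linear": [0, 0, 0], "turn": 0}]}}

```text
t: 10.3
position: [0.4348, -0.3139, 0.1351]
tool_rot: [178.5, 3.3, 81.5]
wrist_force: [-1.0, -0.4, 0.2]
grip_width: 0.0929
```

```bash
python3 - <<'E'
from h import *
st()
E
```

```text
t 10.3 tcp [ 0.4348 -0.3139  0.1351] rot [178.53   3.26  81.46] tip [ 0.4363 -0.319   0.0513] grasp [ 0.4359 -0.3178  0.0702] zax [ 0.017 -0.06  -0.998] jaw [ 0.989 -0.147  0.026] F [-1.  -0.4  0.2] w 0.0929
```

Call:
{"fn": "servo_tool", "kwargs": {"motion": [{"linear": [-0.3, -0.7, 0], "turn": 0}, {"linear": [0, 0, 0], "turn": 0}]}}

```text
t: 10.5
position: [0.4327, -0.3195, 0.136]
tool_rot: [178.5, 3.2, 81.6]
wrist_force: [0.0, 0.3, 0.4]
grip_width: 0.0931
```

```bash
python3 - <<'E'
from h import *
st()
E
```

```text
t 10.5 tcp [ 0.4327 -0.3195  0.136 ] rot [178.54   3.23  81.64] tip [ 0.4342 -0.3245  0.0521] grasp [ 0.4338 -0.3233  0.0711] zax [ 0.017 -0.06  -0.998] jaw [ 0.989 -0.144  0.025] F [0.  0.3 0.4] w 0.0931
```

Grasp point is within 2 mm of the cap axis. Close.

Call:
{"fn": "servo_tool", "kwargs": {"motion": [{"linear": [0, 0, 0], "turn": 0}, {"linear": [0, 0, 0], "turn": 0}, {"linear": [0, 0, 0], "turn": 0}, {"linear": [0, 0, 0], "turn": 0}, {"linear": [0, 0, 0], "turn": 0}, {"linear": [0, 0, 0], "turn": 0}], "jaw": 1.0}}

```text
t: 11.1
position: [0.4345, -0.3207, 0.1402]
tool_rot: [178.2, 3.4, 81.6]
wrist_force: [-0.0, -0.7, -0.2]
grip_width: 0.0499
```

```bash
python3 - <<'E'
from h import *
st()
E
```

```text
t 11.1 tcp [ 0.4345 -0.3207  0.1402] rot [178.23   3.42  81.61] tip [ 0.4364 -0.326   0.0563] grasp [ 0.4359 -0.3248  0.0753] zax [ 0.022 -0.063 -0.998] jaw [ 0.989 -0.144  0.031] F [-0.  -0.7 -0.2] w 0.0499
```

Call:
{"fn": "servo_tool", "kwargs": {"motion": [{"linear": [-0.2, 0, -0.3], "turn": 0}, {"linear": [-0.05, 0, -0.1], "turn": 0}, {"linear": [0, 0, -0.07], "turn": 0}, {"linear": [0, 0, -0.07], "turn": 0}, {"linear": [0, 0, -0.05], "turn": 0}, {"linear": [0, 0, -0.05], "turn": 0}]}}

```text
t: 11.7
position: [0.4309, -0.3209, 0.1342]
tool_rot: [178.4, 3.4, 81.6]
wrist_force: [-2.6, 1.8, 6.2]
grip_width: 0.0164
```

```bash
python3 - <<'E'
from h import *
st()
E
```

```text
t 11.7 tcp [ 0.4309 -0.3209  0.1342] rot [178.37   3.42  81.6 ] tip [ 0.4326 -0.3262  0.0504] grasp [ 0.4322 -0.325   0.0693] zax [ 0.019 -0.063 -0.998] jaw [ 0.989 -0.144  0.028] F [-2.6  1.8  6.2] w 0.0164
```

Call:
{"fn": "servo_tool", "kwargs": {"motion": [{"linear": [0, 0, 1], "turn": 0}, {"linear": [0, 0, 2], "turn": 0}, {"linear": [0, 0, 3], "turn": 0}, {"linear": [0, 0, 3], "turn": 0}, {"linear": [0, 0, 3], "turn": 0}, {"linear": [0, 0, 2], "turn": 0}, {"linear": [0.5, 1.5, 1], "turn": -0.01}, {"linear": [0.9, 2.7, 0], "turn": -0.01}, {"linear": [0.9, 2.7, 0], "turn": -0.01}, {"linear": [0.9, 2.7, 0], "turn": 0}]}}

```text
t: 12.7
position: [0.4616, -0.2238, 0.2953]
tool_rot: [178.2, 3.5, 79.5]
wrist_force: [0.1, 0.4, -0.8]
grip_width: 0.0165
```

```bash
python3 - <<'E'
from h import *
st()
p,d=grab_frame("scene");cv2.imwrite("pics/scene10.png",p)
E
```

```text
t 12.7 tcp [ 0.4616 -0.2238  0.2953] rot [178.18   3.48  79.48] tip [ 0.4632 -0.2293  0.2115] grasp [ 0.4629 -0.228   0.2305] zax [ 0.02  -0.065 -0.998] jaw [ 0.983 -0.181  0.032] F [ 0.1  0.4 -0.8] w 0.0165
```

View pics/scene10.png

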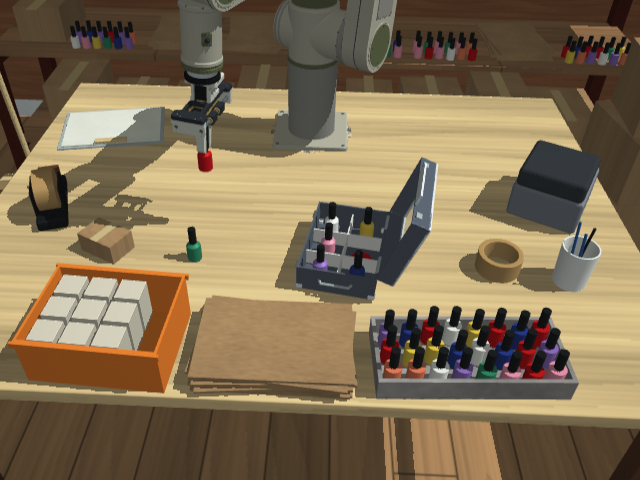

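Call:
{"fn": "servo_tool", "kwargs": {"motion": [{"linear": [1.2, 3.6, 0], "turn": 0}, {"linear": [1.2, 3.6, 0], "turn": 0}, {"linear": [1.2, 3.6, 0], "turn": 0}, {"linear": [1.2, 3.6, 0], "turn": 0}, {"linear": [1.2, 3.6, 0], "turn": 0}, {"linear": [1.2, 3.6, 0], "turn": 0}, {"linear": [1.2, 3.6, 0], "turn": 0}, {"linear": [1.2, 3.6, 0], "turn": 0}, {"linear": [1.0, 3.0, 0], "turn": 0}, {"linear": [0.5, 1.8, 0], "turn": 0}]}}

```text
t: 13.75
position: [0.5759, 0.1284, 0.3009]
tool_rot: [177.8, 3.3, 79.5]
wrist_force: [-0.2, -0.5, 0.2]
grip_width: 0.0166
```

```bash
python3 - <<'E'
from h import *
s,R=st();print(cf(s['position']+.065*R[:,2]))
E
```

```text
t 13.75 tcp [0.5759 0.1284 0.3009] rot [177.8    3.33  79.5 ] tip [0.5782 0.1231 0.2171] grasp [0.5777 0.1243 0.2361] zax [ 0.027 -0.064 -0.998] jaw [ 0.983 -0.18   0.038] F [-0.2 -0.5  0.2] w 0.0166
[ 25.42843308   4.20641538 236.079968  ]
```

Call:
{"fn": "servo_tool", "kwargs": {"motion": [{"linear": [0.5, 1.2, 0], "turn": 0}, {"linear": [0.2, 0.4, 0], "turn": 0}, {"linear": [0, 0, -2], "turn": 0}, {"linear": [0, 0, -2.5], "turn": 0}, {"linear": [0, 0, -2.5], "turn": 0}, {"linear": [0, 0, -2], "turn": 0}]}}

```text
t: 14.35
position: [0.5861, 0.1452, 0.2144]
tool_rot: [177.3, 3.2, 79.6]
wrist_force: [-0.1, -0.4, 0.1]
grip_width: 0.0164
```

```bash
python3 - <<'E'
from h import *
s,R=st();print(cf(s['position']+.065*R[:,2]))
p,d=grab_frame("scene");cv2.imwrite("pics/scene11.png",p[100:340,240:520].repeat(2,0).repeat(2,1))
p,d=grab_frame("wrist");cv2.imwrite("pics/wrist3.png",p)
E
```

```text
t 14.35 tcp [0.5861 0.1452 0.2144] rot [177.29   3.18  79.57] tip [0.5892 0.1399 0.1306] grasp [0.5885 0.1411 0.1495] zax [ 0.036 -0.063 -0.997] jaw [ 0.983 -0.178  0.047] F [-0.1 -0.4  0.1] w 0.0164
[ 43.89158023  -3.41162709 149.52403931]
```

View pics/scene11.png

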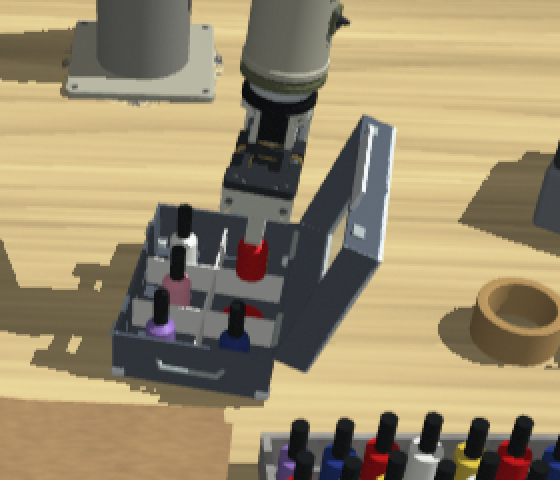

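View pics/wrist3.png

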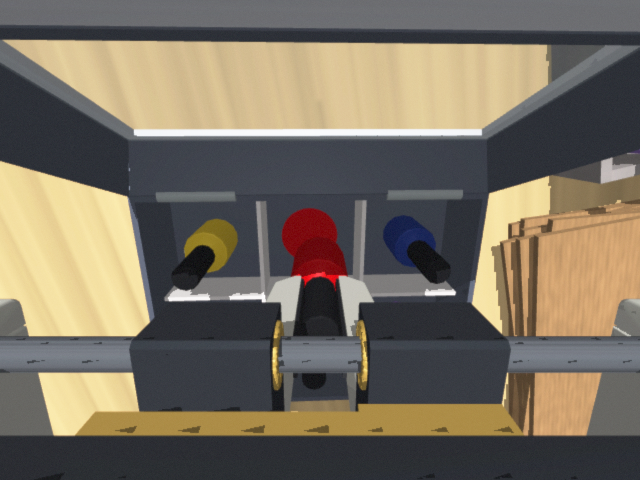

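Call:
{"fn": "servo_tool", "kwargs": {"motion": [{"linear": [-0.5, 0.1, -1], "turn": 0}, {"linear": [-0.1, 0, -1.5], "turn": 0}, {"linear": [0, 0, -1.5], "turn": 0}, {"linear": [0, 0, -0.8], "turn": 0}]}}

```text
t: 14.85
position: [0.5801, 0.1447, 0.1654]
tool_rot: [177.2, 3.2, 79.5]
wrist_force: [-0.4, 0.4, -1.2]
grip_width: 0.0163
```

```bash
python3 - <<'E'
from h import *
s,R=st();print(cf(s['position']+.065*R[:,2]), cf(s['position']+.135*R[:,2]))
E
```

```text
t 14.85 tcp [0.5801 0.1447 0.1654] rot [177.24   3.18  79.46] tip [0.5832 0.1394 0.0816] grasp [0.5825 0.1406 0.1006] zax [ 0.037 -0.063 -0.997] jaw [ 0.982 -0.18   0.048] F [-0.4  0.4 -1.2] w 0.0163
[ 42.38246021   2.36515794 100.57004613] [38.49156782 -0.9904325  30.75887664]
```

Call:
{"fn": "servo_tool", "kwargs": {"motion": [{"linear": [0, 0, -0.8], "turn": 0}, {"linear": [0, 0, -0.6], "turn": 0}, {"linear": [0, 0, -0.3], "turn": 0}, {"linear": [0, 0, -0.2], "turn": 0}]}}

```text
t: 15.25
position: [0.5798, 0.1447, 0.1437]
tool_rot: [177.3, 3.2, 79.5]
wrist_force: [-0.1, 0.9, -0.4]
grip_width: 0.0168
```

Call:
{"fn": "servo_tool", "kwargs": {"motion": [{"linear": [0, 0, -0.15], "turn": 0}, {"linear": [0, 0, -0.15], "turn": 0}]}}

```text
t: 15.45
position: [0.5804, 0.145, 0.1423]
tool_rot: [177.2, 3.2, 79.5]
wrist_force: [-6.3, -0.5, 13.8]
grip_width: 0.0165
```

Call:
{"fn": "servo_tool", "kwargs": {"motion": [{"linear": [0, 0, 0], "turn": 0}, {"linear": [0, 0, 0], "turn": 0}, {"linear": [0, 0, 0], "turn": 0}], "jaw": 0.55}}

```text
t: 15.75
position: [0.5816, 0.1452, 0.1441]
tool_rot: [177.1, 3.1, 79.5]
wrist_force: [-0.3, 0.2, -0.0]
grip_width: 0.0359
```

```bash
python3 - <<'E'
from h import *
s,R=st();print(cf(s['position']+.065*R[:,2]), cf(s['position']+.135*R[:,2]))
p,d=grab_frame("wrist");cv2.imwrite("pics/wrist4.png",p)
E
```

```text
t 15.75 tcp [0.5816 0.1452 0.1441] rot [177.06   3.12  79.48] tip [0.585  0.14   0.0604] grasp [0.5843 0.1412 0.0793] zax [ 0.04  -0.063 -0.997] jaw [ 0.982 -0.18   0.051] F [-0.3  0.2 -0. ] w 0.0359
[43.21529527  0.75240243 79.31825944] [39.39640384 -2.8145686   9.51359522]
```

View pics/wrist4.png

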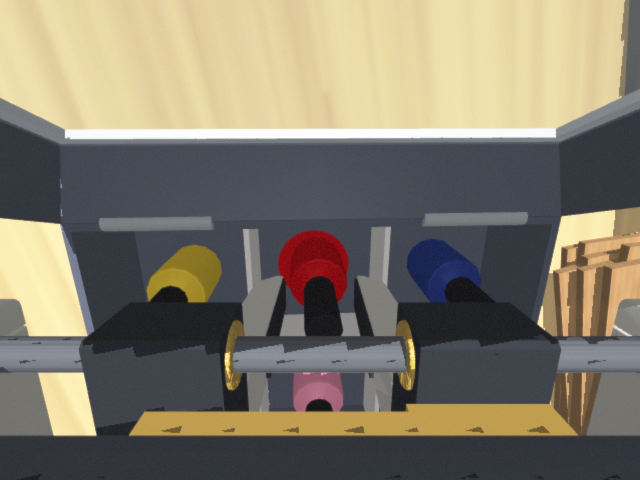

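Call:
{"fn": "servo_tool", "kwargs": {"motion": [{"linear": [0, 0, 1], "turn": 0}, {"linear": [0, 0, 1.5], "turn": 0}, {"linear": [0, 0, 2.5], "turn": 0}, {"linear": [0, 0, 3], "turn": 0}, {"linear": [0, -0.5, 4], "turn": 0}, {"linear": [-0.5, -3, 3], "turn": 0}, {"linear": [-1, -4, 1], "turn": 0}, {"linear": [-2, -4, 0], "turn": 0}, {"linear": [-3, -3, 0], "turn": 0}, {"linear": [-4, -2, 0], "turn": 0}]}}

```text
t: 16.8
position: [0.475, -0.0225, 0.3237]
tool_rot: [176.4, 3.1, 79.8]
wrist_force: [-0.7, -0.9, 1.5]
grip_width: 0.042
```

Call:
{"fn": "servo_tool", "kwargs": {"motion": [{"linear": [-3, -3, 0], "turn": 0}, {"linear": [-3, -3, 0], "turn": 0}, {"linear": [-1, -4, 0], "turn": 0}, {"linear": [0, -4, 0], "turn": 0}, {"linear": [0, 0, 0], "turn": 0}]}}

```text
t: 17.3
position: [0.3978, -0.1684, 0.3326]
tool_rot: [175.6, 3.3, 79.7]
wrist_force: [-0.7, 0.7, 0.5]
grip_width: 0.0417
```

```bash
python3 - <<'E'
from h import *
np.set_printoptions(precision=4,suppress=True)
st()
p,d=grab_frame("scene");cv2.imwrite("pics/scene12.png",p);np.save("scene12.npy",d)
for q in("lid_lip","red","green","navy","yellow"):
  for r in spotter.landmark_of(q,"scene")[:1]:
    u,v=r["location"];w=pix2world("scene",u,v,d[int(v),int(u)]) if q=="lid_lip" else ray_z("scene",u,v,0 if q=="green" else .008);print(q,r["confidence"],u,v,w,cf(w))
p,d=grab_frame("top");cv2.imwrite("pics/top3.png",p)
E
```

```text
t 17.3 tcp [ 0.3978 -0.1684  0.3326] rot [175.63   3.32  79.66] tip [ 0.4032 -0.1743  0.249 ] grasp [ 0.402  -0.173   0.2679] zax [ 0.065 -0.071 -0.995] jaw [ 0.982 -0.175  0.076] F [-0.7  0.7  0.5] w 0.0417
lid_lip 0.6 426.9 178.7 [0.5603 0.2599 0.2201] [155.7774  45.4995 220.1493]
red 0.67 367.4 261.6 [0.5917 0.1502 0.008 ] [53.4364 -4.9969  8.    ]
green 0.57 194.0 254.5 [ 0.5815 -0.2513  0.    ] [-343.5037  -66.4069    0.    ]
navy 0.72 357.4 281.0 [0.657  0.1259 0.008 ] [ 41.1311 -73.5861   8.    ]
yellow 0.79 367.1 239.5 [0.5129 0.1522 0.008 ] [41.4205 72.9317  8.    ]
```

View pics/scene12.png

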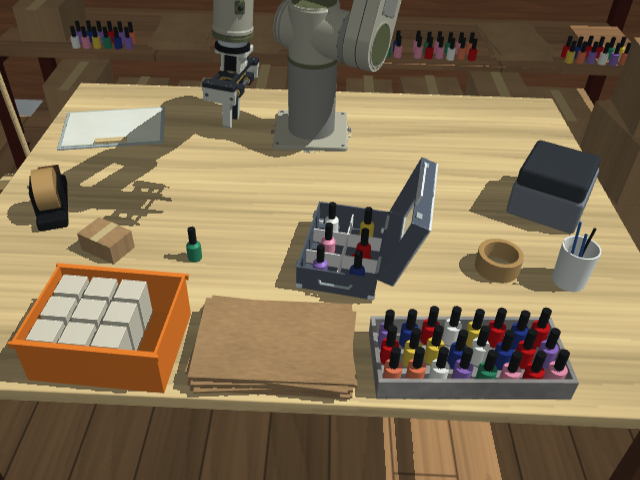

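View pics/top3.png

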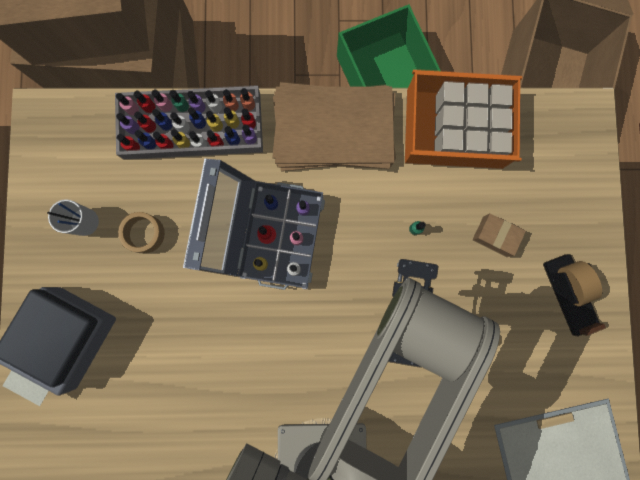

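```bash
python3 - <<'E'
from h import *
np.set_printoptions(precision=4,suppress=True)
p,d=grab_frame("top")
uu,vv=np.meshgrid(np.arange(640),np.arange(480))
P=pix2world("top",uu,vv,d);m=(uu>180)&(uu<250)&(vv>150)&(vv<280)&(P[...,2]>.1)
q=P[m];c=np.c_[(q[:,:2]-C)@CX,(q[:,:2]-C)@CY,q[:,2]]*1000
k=c[(abs(c[:,1])<55)&(c[:,2]>242)];print(len(k),k.mean(0),k.min(0),k.max(0))
h=np.array([85,65.5]);print(np.pi-np.arctan2(k[:,2]-65.5,k[:,0]-85).mean())
m=(abs(uu-267)<16)&(abs(vv-233)<16)&(P[...,2]>.085);q=P[m];c=np.c_[(q[:,:2]-C)@CX,(q[:,:2]-C)@CY,q[:,2]]*1000;print("red cap top",len(c),c.mean(0),c.max(0))
E
```

```text
240 [147.9793   1.2245 248.442 ] [141.9916 -54.62   242.063 ] [152.9782  54.5897 254.374 ]
1.9022955957510648
red cap top 48 [ 29.6317  10.3241 193.9534] [  51.1164  119.381  1277.7102]
```

```bash
python3 - <<'E'
from h import *
p,d=grab_frame("top")
uu,vv=np.meshgrid(np.arange(640),np.arange(480))
P=pix2world("top",uu,vv,d)
m=(abs(uu-267)<16)&(abs(vv-233)<16)&(P[...,2]>.085)&(P[...,2]<.12);q=P[m];c=np.c_[(q[:,:2]-C)@CX,(q[:,:2]-C)@CY,q[:,2]]*1000;print("red cap top",len(c),c.mean(0),c.max(0))
order.close_job();print(status.state()['t'])
E
```

```text
red cap top 44 [42.31551104  0.32057278 95.73541508] [ 51.18209365   8.10808263 102.04350128]
the job is handed in; nothing more can be done
the job is handed in; nothing more can be done
```

The case is open with its lid on the stop, and the red polish stands upright in the empty compartment. I handed the job in at about 17.5 s on the robot's clock, well under the 70 s limit.

**How it was done:**
- **Lid:** The tool can only point down, so I pressed the fingers against the lip's front edge with about 11 N. I lifted and followed the lip round its arc and stayed with it past its balance point. From there the lid sank onto its stop on its own.
- **Bottle:** I gripped the red polish by its cap, carried it over, lowered it until it touched the floor of the compartment, and then let go.

**Last checks:**
- **Lid angle:** 1.902 rad from the depth picture, against 1.9 on the stop.
- **Red polish:** its cap top is at (42, 0, 96) mm in the case's frame, against an expected (41, 0, 96), so it is centred and upright.
- **Other things:** in the last pictures the other bottles, carton and tape look unmoved. The gripper is clear of everything, and the highest reading I saw was about 15 N, as the bottle touched down.

**What disagreed:**
- The trained network put the red polish's base about 12 mm from where the depth measurement has it, and the lip 45 mm along its length. I trusted the depth fit and the pictures instead.
- The tool had drifted to a tilt of about 4° from lifting the lid. The polish still stood up straight once released.

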